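Fetch the forming block from behind the pots

ROBOT

A 6-joint arm with a two-finger parallel gripper is mounted at the origin on the work surface. World frame = base frame: x ahead of the robot, y to its left, z up, the work surface at z = 0. Lengths are in m, angles in rad, forces in N, time in s.
With the tool pointing down it reaches from about 0.375 to 0.9 m from the base axis. Payload 3.1 kg.
Tool frame: the origin (TCP) lies where the fingers leave the gripper's body, on its centre line; the fingertips stand 73 mm ahead of it and the grasp point (between the pads) lies 54 mm ahead of it; z points along the fingers, y is the line along which they close (so a half turn about z gives the same grasp; the last joint's range is limited). The gripper opens to 85 mm and grips with 20 to 120 N. Pads are 22 mm wide; open, the fingers measure 114 mm over their backs; the gripper's body (76 mm by 85 mm) begins 54 mm behind the grasp point. The pads swing forward as they close: fully open they stand 13 mm farther back than shut.
Start: joints at [0.998, 0.527, 1.433, -0, 1.181, -0.178], TCP at [0.24, 0.577, 0.304] pointing down, gripper open.
Joint ranges: [-3.08, 3.08], [-0.75, 2.2], [0.22, 2.44], [-1.43, 4.57], [0, 2.65], [-2.85, 2.85]. Speed limits (rad/s): [2.79, 2.79, 3.14, 3.14, 3.14, 3.14].

INTERFACE

Orientations are given as a unit quaternion [x, y, z, w].
In Python, from station import manip gives the robot as it stands.
- The arm moves only by the tool step_arm, never from a script. Its argument "moves" is one flat list of numbers, 5 for each row, row after row: the opening, from 0 (shut) to 1 (fully open), then the shift along the world's x, y, z scaled (see below), then the turn about the world's z scaled (see below). In form: [fingers, x, y, z, yaw, fingers, x, y, z, yaw, ...]. A call has 1 to 12 rows; each row is the pose to reach, as a shift and turn from the pose commanded when the call began, turning the shorter way round; what a row does not reach only later rows make up. The controller multiplies each number of a shift by 200 mm and each number of a turn by pi rad. A row lasts 1/8 s, in which the tool goes at most 62.5 mm and 10.7 degrees, less where a joint would pass 70% of its speed; a pose out of reach is approached as far as the arm can. A call with a number of a shift or a turn outside -1 to 1 is refused whole. A call with a gripper value outside its range is refused whole. The fingers move at their own pace and stop on an object; "grip_force" is the grip in N (left out, the last holds). Time passes only in rows, so rows that repeat a pose let the fingers close. It gives the time, the measured TCP pose, the force, the opening and the grip force at its end, in the units of the state.
- manip.sense(): the state, without advancing time (a new reading comes with each control period).
- manip.snapshot(name): name is "scene" or "top" or "wrist"; returns a dict with "color" (420x560x3 uint8, blue, green, red), "z_map" (420x560 float32, m along the optical axis (not along the pixel's ray), 0 where there is no reading), "fovy" (degrees; the focal length in pixels is half the picture's height over the tangent of half this angle, whatever the lens; pixels are square), "cx", "cy" (the principal point, pixels), "R" (3x3) and "t" (3): a world point X has camera coordinates R X + t; the wrist camera has in their place "mount" (4x4, takes a point from camera to tool coordinates, whose origin is the TCP and whose axes are the flange's). Camera axes: x right, y down, z forward; pixel columns grow to the right and rows downward; lengths in m; the calibration is good to about 2 mm. A picture is of the moment at which its call begins: read the wrist's pose just before it.
- manip.sign_off(): hands the job in; it is judged then, once.
The state is a dict: "t": time; "q": joint angles; "qd": joint speeds; "tau": joint torques, N m; "tcp_pos": TCP position; "tool_rot": TCP orientation; "force": force on the tool from outside, world axes, zero at the start; "ft_torque": the same for the moment, N m; "finger_gap": opening from 0.0 (shut) to 1.0 (fully open); "gripper_force": force on a finger pad.
Only numpy, scipy, OpenCV 4.12 (cv2) and the standard library are available. Lean on these libraries where they do the work, as an engineer would, in place of code of your own. Each camera call takes 0.05 s, during which the arm holds its last target. There are 200 camera calls.

TASK

Clear the three pots from in front of the grooved forming block and stand them all together, upright, in the round steel tray. Then lay the forming block flat in the recess of its wooden cradle, and only after that put each pot back upright on the same cork disc it came from. Do not tip a pot over, and leave the steel dome, the brick and the hammer where they are.

Things in the scene. Friction and masses are not known exactly. Their poses are not given: they have to be found in the camera images.
- jar: White ceramic pot with a flat cork lid of the same width (a short dark neck between), 88 mm tall; upright, plain body 44 mm in diameter from the foot up to 70 mm; origin at the centre of its underside, z up its axis. Starts on one of the three cork discs of the rack. About 0.16 kg.
- canister: Plain steel canister with a small ball knob on its flat top, 95 mm tall with the knob (body 78 mm); upright, plain body 44 mm in diameter from the foot up to 70 mm; origin at the centre of its underside, z up its axis. Starts on one of the three cork discs of the rack. About 0.16 kg.
- flask: Brass flask with conical shoulders and a narrow neck with a dark cap, 102 mm tall; upright, plain body 44 mm in diameter from the foot up to 70 mm; origin at the centre of its underside, z up its axis. Starts on one of the three cork discs of the rack. About 0.16 kg.
- block: Forming block: bare aluminium bar 32 (its x) by 150 (its y) by 32 mm (z), with four 8 mm deep grooves of rising width cut across its top; the middle 44 mm of its top is without a groove (from y = -33 to +11 mm). Origin at the centre of its underside. It lies on the rack behind the pots, 7 mm from them; about 0.38 kg. It may lie in the cradle either way round.
- rack: Fixed hardwood board, 140 by 260 mm, 12 mm thick, from x = -80 to +60 mm; origin on the bench, under the middle of the block's place. Its x points from the pots to the block. Three flat cork discs (52 mm across, flush at 12 mm height) at x = -45 mm, y = -75, 0, +75 mm each carry one pot, in any order, 31 mm apart. Behind the block a fence, 37 mm high from the bench, begins at x = +52 mm.
- tray: Fixed round low steel tray, the side area: inside 124 mm across, floor 4 mm above the bench, rim 14 mm high and 4 mm thick. Origin on its axis at the bench. The three pots fit in it together when set as a triangle (each some 31 mm from the tray's centre).
- cradle: Fixed light-wood cradle on the bench, 64 (its x) by 182 mm (its y); recess 48 by 166 mm with its floor 6 mm above the bench and a rim 14 mm high from the bench; the rim of both long sides is left out over the middle 80 mm, room for fingers. Origin at its centre, on the bench. The block's long side goes along the cradle's y.
- dome: Bystander: loose dark steel dome with a knob, 104 mm across, 54 mm high; origin at the centre of its underside. Leave alone.
- brick: Bystander: loose reddish soldering brick 75 by 115 by 40 mm; origin at the centre of its underside. Leave alone.
- hammer: Bystander: loose small hammer lying across, between robot and rack: handle along its y, 80 mm steel head near the +y end, 22 mm high, 190 mm long; origin near its middle, on the bench. Leave alone.

How it is judged:
On the way, in this order (a step that is already met when the one before it is completed fails the run):
1. all three pots stand upright and released together in the round tray (horizontal distance between each of jar, canister, flask and tray below 0.042 m and z of each of jar, canister, flask in the frame of tray below 0.01 m and angle between each of jar, canister, flask's own z axis and vertical below 0.1 rad and linear speed of each of jar, canister, flask below 0.03 m/s and contact force between the fingers and jar below 0.5 N and contact force between the fingers and canister below 0.5 N and contact force between the fingers and flask below 0.5 N), for 0.2 s.
2. the forming block lies flat and released in the cradle's recess while the pots still stand in the tray (all of step 1 and x of block in the frame of cradle between -0.011 and 0.011 m and y of block in the frame of cradle between -0.011 and 0.011 m and z of block in the frame of cradle below 0.009 m and angle between block's own z axis and vertical below 0.08 rad and linear speed of block below 0.02 m/s and contact force between the fingers and block below 0.5 N), for 0.2 s.
At the end, for the whole second after the job is handed in: The forming block lies flat in the cradle's recess (within 11 mm of its centre each way, bottomed), and each pot stands upright within 13 mm of where it stood at the start; all released and at rest (x of block in the frame of cradle between -0.011 and 0.011 m and y of block in the frame of cradle between -0.011 and 0.011 m and z of block in the frame of cradle below 0.009 m and angle between each of block, jar, canister, flask's own z axis and vertical below 0.08 rad and linear speed of each of block, jar, canister, flask below 0.02 m/s and contact force between the fingers and block below 0.5 N and distance of each of jar, canister, flask from where it was at the start of the episode below 0.013 m); the robot touches nothing.
It fails at once if a pot is tipped over (beyond 0.6 rad) (angle between any of jar, canister, flask's own z axis and vertical above 0.6 rad).
It fails at once if the dome, the brick or the hammer is displaced by more than 20 mm (distance of any of dome, brick, hammer from where it was at the start of the episode above 0.02 m).
It also fails if it takes over 149 s, if anything falls off the work surface, if the arm or the gripper's body presses on something with over 40 N, if the wrist force passes 120 N, or if a joint passes its speed limit or range.

## Working session

There is one attempt and no reset: what is moved stays moved. The work goes in short steps, Python scripts to look and compute and a tool call to move; the robot and the scene stay as the last step left them, time stands still between calls to the robot, and variables do not carry over. Pictures are saved under pics/ and viewed, at most 14 in all, crops included, and the job is handed in when it is done.

Besides the shell and the picture viewer there is one more tool, called after "Emit:" by a JSON object that holds its "api" and its "payload", one argument or row to a line. step_arm: Moves the arm, as the interface text tells. Its arguments: {"type":"object","properties":{"moves":{"type":"array","items":{"type":"number"}},"grip_force":{"type":"number"}},"required":["moves"]}

```bash
ls; mkdir -p pics; python3 - <<'E'
from station import manip
import cv2,numpy as np
s=manip.sense(); print(s['t'],s['tcp_pos'],s['tool_rot'],s['finger_gap'])
for n in ('scene','top'):
    d=manip.snapshot(n); cv2.imwrite(f'pics/{n}0.png',d['color']); np.savez(f'{n}0.npz',**d)
    print(n,d['fovy'],d['cx'],d['cy'],d['R'].round(3).tolist(),d['t'], (d['z_map']>0).mean())
E
```

```text
pics
0.0 [0.24004443 0.57645784 0.30292124] [ 1.96080929e-01  9.80587100e-01 -1.03068830e-03 -3.83672794e-04] 0.9961400762239299
scene 43.7572753056367 287.3458458958073 213.26570415045103 [[0.886, 0.464, -0.006], [0.296, -0.575, -0.763], [-0.357, 0.674, -0.646]] [-0.50723366 -0.12170271  1.3981177 ] 0.9961267006802721
top 52.513566564368816 279.70919583734053 209.42565498611862 [[0.01, -1.0, -0.002], [-0.993, -0.009, -0.118], [0.118, 0.003, -0.993]] [-0.001955    0.56889457  0.80408543] 0.9958503401360544
```

View pics/scene0.png

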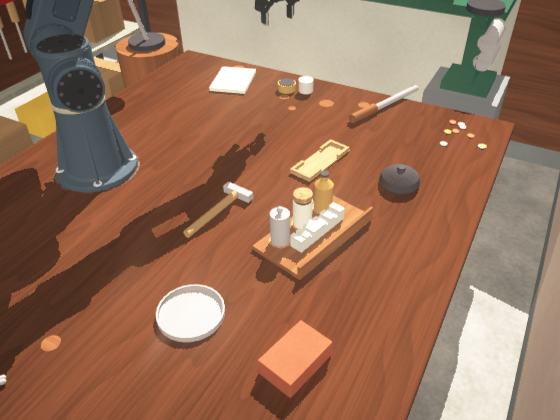

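View pics/top0.png

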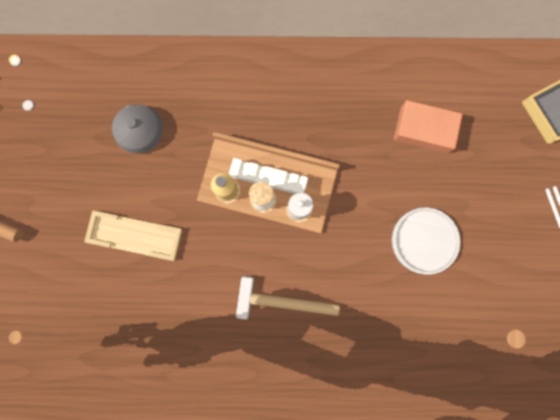

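The scene view shows the rack in the middle with canister (280,228), jar (303,208) and flask (324,193). In the top view the pots are flask (225,186), jar (262,197) and canister (300,207), with the tray at (427,241), cradle (133,236), dome (137,128), brick (429,126) and hammer (290,303).

```bash
cat > h.py <<'E'
import numpy as np, cv2
def cloud(d):
    f=210/np.tan(np.radians(d['fovy'])/2); Z=d['z_map'].astype(float)
    v,u=np.indices(Z.shape)
    C=np.stack([(u-d['cx'])/f*Z,(v-d['cy'])/f*Z,Z],-1)
    W=(C-d['t'])@d['R']; W[Z==0]=np.nan
    return W
def ray(d,u,v,z):
    f=210/np.tan(np.radians(d['fovy'])/2)
    r=np.array([(u-d['cx'])/f,(v-d['cy'])/f,1])@d['R']; o=-d['t']@d['R']
    return o+r*(z-o[2])/r[2]
def rect(P):
    return cv2.minAreaRect((P[:,:2]*1000).astype(np.float32))
def circ(P):
    A=np.c_[2*P[:,:2],np.ones(len(P))]; s=np.linalg.lstsq(A,(P[:,:2]**2).sum(1),rcond=None)[0]
    return s[:2],np.sqrt(s[2]+s[0]**2+s[1]**2)
E
python3 - <<'E'
from h import *
for n in ('top','scene'):
    d=dict(np.load(n+'0.npz')); W=cloud(d); F=W.reshape(-1,3)
    def box(c,r): return F[(np.hypot(F[:,0]-c[0],F[:,1]-c[1])<r)]
    tbl=F[(abs(F[:,0]-.5)<.3)&(abs(F[:,1])<.4)]
    print(n,'table z',np.nanmedian(tbl[:,2]))
    dt=dict(np.load('top0.npz'))
    for nm,u,v in (('tray',427,241),):
        c=ray(dt,u,v,0.01); P=box(c,.09); P=P[(P[:,2]>.010)&(P[:,2]<.02)]; print(nm,c.round(3),len(P),cv2.minEnclosingCircle((P[:,:2]*1000).astype(np.float32)),circ(P))
    c=ray(dt,133,236,.01);P=box(c,.12);P=P[(P[:,2]>.010)&(P[:,2]<.022)];print('cradle',c.round(3),len(P),rect(P))
    c=ray(dt,268,177,.03);P=box(c,.10);
    P=P[(P[:,2]>.041)&(P[:,2]<.048)];print('block',c.round(3),len(P))
    for nm,u,v in (('flask',225,184),('jar',262,192),('can',301,203)):
        c=ray(dt,u,v,.08);P=box(c,.045);P=P[(P[:,2]>.05)]
        print(nm,c.round(3),len(P),P[:,2].max().round(4),rect(P[P[:,2]>.072]),rect(P))
    c=ray(dt,137,128,.03);P=box(c,.09);P=P[P[:,2]>.008];print('dome',rect(P),P[:,2].max())
    c=ray(dt,429,126,.03);P=box(c,.09);P=P[P[:,2]>.036];print('brick',rect(P))
    c=ray(dt,268,190,.03);P=box(c,.17);P=P[(P[:,2]>.008)&(P[:,2]<.016)];print('rack',rect(P))
    c=ray(dt,290,300,.01);P=box(c,.13);P=P[P[:,2]>.008];print('hammer',rect(P))
d=dict(np.load('top0.npz'));im=d['color'][100:280,60:480];cv2.imwrite('pics/top0c.png',cv2.resize(im[30:150,120:300],None,fx=4,fy=4,interpolation=cv2.INTER_CUBIC))
E
```

```text
top table z 0.000719607089226276
tray [ 0.511 -0.292  0.01 ] 461 ((511.74310302734375, -289.53094482421875), 66.59799194335938) (array([ 0.51187924, -0.28850785]), np.float64(0.06365685614787868))
cradle [0.515 0.298 0.01 ] 662 ((516.4299926757812, 298.4051818847656), (183.19406127929688, 64.00813293457031), 78.85108184814453)
block [0.634 0.028 0.03 ] 861
flask [0.61  0.106 0.08 ] 492 0.1173 ((609.0870361328125, 110.69419860839844), (42.6588020324707, 42.159324645996094), 45.59131622314453) ((609.0021362304688, 110.63785552978516), (42.87413024902344, 42.1488037109375), 45.22385025024414)
jar [0.596 0.037 0.08 ] 506 0.105 ((590.25634765625, 38.685585021972656), (42.261207580566406, 42.17448043823242), 1.1786789894104004) ((590.1106567382812, 38.68259048461914), (42.552574157714844, 42.17448043823242), 1.1786789894104004)
can [ 0.576 -0.036  0.08 ] 473 0.1103 ((571.9453735351562, -33.93266677856445), (42.87275695800781, 40.68560791015625), 0.4391508102416992) ((571.8511962890625, -33.44367599487305), (42.66509246826172, 42.16450881958008), 2.171748399734497)
dome ((734.1834106445312,
[... 1240 characters left out ...]
8702354431152)
can [ 0.576 -0.036  0.08 ] 480 0.1079 ((574.1929321289062, -37.84685134887695), (43.83564758300781, 43.57584762573242), 56.06419372558594) ((574.1929321289062, -37.84685134887695), (43.83564758300781, 43.57584762573242), 56.06419372558594)
dome ((739.6950073242188, 286.5050354003906), (100.23400115966797, 83.84783172607422), 15.80298900604248) 0.057198713150496024
brick ((744.5107421875, -296.6524658203125), (117.5286865234375, 75.78424072265625), 76.63243103027344)
rack ((625.5188598632812, 27.832847595214844), (264.7234191894531, 143.5363311767578), 75.9154052734375)
hammer ((385.50653076171875, -16.598342895507812), (198.16830444335938, 80.9050064086914), 81.85668182373047)
```

View pics/top0c.png

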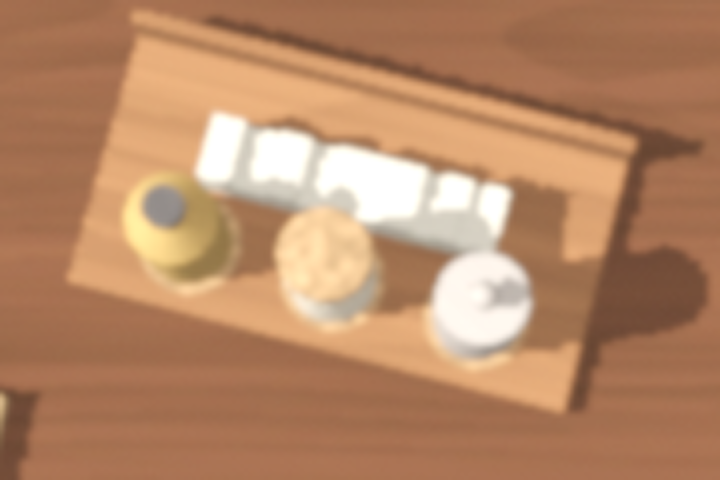

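The crop shows flask, jar and canister in front of the block, and the block clear of the fence behind it. I move above the rack for a wrist view.

Emit:
{"api": "step_arm", "payload": {
  "moves": [0.72,0.55,-1,0.2,0.046,0.72,0.55,-1,0.2,0.046,0.72,0.55,-1,0.2,0.046,0.72,0.55,-1,0.2,0.046],
  "grip_force": 30
}}

```text
t: 0.6
tcp_pos: [0.3511, 0.3747, 0.344]
tool_rot: [0.125, 0.992, -0.0, -0.0]
force: [0.4, 1.1, -0.5]
finger_gap: 0.719
gripper_force: 0.0
```

Emit:
{"api": "step_arm", "payload": {
  "moves": [0.72,0.55,-1,0,0,0.72,0.55,-1,0,0,0.72,0.55,-1,0,0,0.72,0.55,-1,0,0]
}}

```text
t: 1.1
tcp_pos: [0.4613, 0.1745, 0.3437]
tool_rot: [0.126, 0.992, -0.0, -0.0]
force: [0.1, -0.2, 0.0]
finger_gap: 0.72
gripper_force: 0.0
```

Emit:
{"api": "step_arm", "payload": {
  "moves": [0.72,0.25,-0.7,0,0,0.72,0.25,-0.7,0,0,0.72,0.25,-0.7,0,0,0.72,0.25,-0.7,0,0,0.72,0.25,-0.7,0,0,0.72,0.25,-0.7,0,0]
}}

```text
t: 1.85
tcp_pos: [0.5097, 0.0382, 0.3438]
tool_rot: [0.124, 0.992, 0.0, -0.0]
force: [0.2, 0.0, 1.6]
finger_gap: 0.721
gripper_force: 0.0
```

```bash
cat >> h.py <<'E'
from scipy.spatial.transform import Rotation as Rt
def wsnap(manip):
    s=manip.sense(); d=manip.snapshot('wrist')
    T=np.eye(4);T[:3,:3]=Rt.from_quat(s['tool_rot']).as_matrix();T[:3,3]=s['tcp_pos']
    M=T@d['mount']; d['R']=M[:3,:3].T; d['t']=-M[:3,:3].T@M[:3,3]
    return s,d
def st(s):
    y=Rt.from_quat(s['tool_rot']).as_matrix()[:,1]
    return s['t'],np.round(s['tcp_pos'],4),'yaw_y',np.degrees(np.arctan2(y[1],y[0])).round(2),'gap',round(float(s['finger_gap']),3),'gf',s['gripper_force']
E
python3 - <<'E'
from station import manip
from h import *
s,d=wsnap(manip); print(st(s),s['q']); print(d['mount'].round(3).tolist(),d['fovy'])
cv2.imwrite('pics/w0.png',d['color']); np.savez('w0.npz',**d)
E
```

```text
(1.85, array([0.5097, 0.0382, 0.3438]), 'yaw_y', np.float64(75.76), 'gap', 0.721, 'gf', 0.0) [-1.44302921e-01  3.24843359e-01  1.66484128e+00  2.64813990e-04
  1.15265622e+00 -1.46669136e+00]
[[0.0, -0.958, -0.287, 0.073], [1.0, 0.0, -0.0, -0.001], [0.0, -0.287, 0.958, -0.069], [0.0, 0.0, 0.0, 1.0]] 60.22750802156321
```

View pics/w0.png

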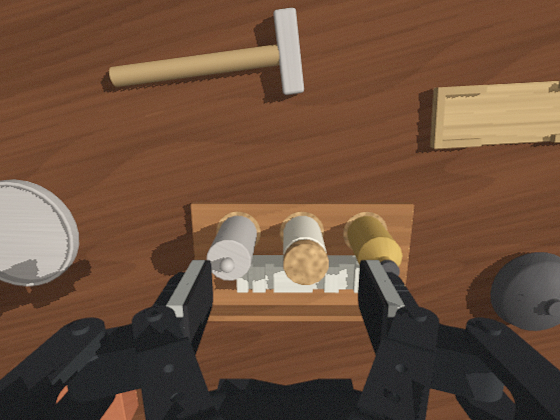

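The wrist view shows canister (232,250), jar (304,250) and flask (375,245) with the discs at row 225. The tray is at the left edge and the cradle at the right.

```bash
cat >> h.py <<'E'
def pots(d,guess,zoff=0.012,r=.04):
    F=cloud(d).reshape(-1,3)
    out={}
    for k,c in guess.items():
        m=np.hypot(F[:,0]-c[0],F[:,1]-c[1])<r
        P=F[m&(F[:,2]>zoff+.018)&(F[:,2]<zoff+.066)]
        c0=np.array(c[:2])
        for _ in range(5):
            rr=np.hypot(*(P[:,:2]-c0).T); Q=P[abs(rr-.022)<.006]
            from scipy.optimize import least_squares
            c0=least_squares(lambda x:np.hypot(*(Q[:,:2]-x).T)-.022,c0,loss='soft_l1',f_scale=.001).x
        out[k]=(c0.round(4),len(Q))
    return out
G={'flask':(.610,.109),'jar':(.5915,.037),'can':(.573,-.0355)}
E
python3 - <<'E'
from h import *
for n in ('w0','top0','scene0'):
    d=dict(np.load(n+'.npz')); print(n,pots(d,G))
    F=cloud(d).reshape(-1,3)
    for k,c,lo,hi in (('tray',(.5125,-.290),.011,.019),('cradle',(.517,.297),.010,.019)):
        P=F[(np.hypot(F[:,0]-c[0],F[:,1]-c[1])<.11)&(F[:,2]>lo)&(F[:,2]<hi)]; print(k,len(P),rect(P) if len(P) else 0, circ(P) if k=='tray' else '')
    m=(np.hypot(F[:,0]-.634,F[:,1]-.0275)<.19)
    a=np.radians(75.7);e1=np.array([np.sin(a),-np.cos(a)]);e2=np.array([np.cos(a),np.sin(a)])
    L=np.c_[(F[:,:2]-[.634,.0275])@e1,(F[:,:2]-[.634,.0275])@e2,F[:,2]]
    P=L[(abs(L[:,0])<.03)&(abs(L[:,1])<.09)&(L[:,2]>.041)&(L[:,2]<.048)];
    print('block',len(P),rect(P) if len(P) else 0)
    P=L[m&(L[:,2]>.010)&(L[:,2]<.016)]; print('rack',rect(P))
E
```

```text
w0 {'flask': (array([0.609 , 0.1104]), 722), 'jar': (array([0.5905, 0.0376]), 597), 'can': (array([ 0.5718, -0.0352]), 638)}
tray 674 ((521.2843017578125, -269.36688232421875), (85.86564636230469, 131.7186737060547), 63.15390396118164) (array([ 0.51082926, -0.28918974]), np.float64(0.0636565404297668))
cradle 1168 ((511.1340637207031, 274.46392822265625), (136.72714233398438, 63.98477554321289), 78.81549072265625) 
block 1479 ((-0.6182823181152344, -6.497894287109375), (32.58503723144531, 138.15908813476562), 0.039925817400217056)
rack ((-13.47555160522461, -1.1685943603515625), (258.6379699707031, 134.26255798339844), 89.79769897460938)
top0 {'flask': (array([0.6098, 0.1114]), 97), 'jar': (array([0.5913, 0.0386]), 65), 'can': (array([ 0.5727, -0.0343]), 52)}
tray 439 ((512.0657958984375, -289.13623046875), (130.51344299316406, 130.93240356445312), 29.841922760009766) (array([ 0.51190605, -0.28856057]), np.float64(0.06365652730482542))
cradle 661 ((516.4299926757812, 298.4051818847656), (183.19406127929688, 64.00813293457031), 78.85108184814453) 
block 840 ((0.4333629608154297, 0.5743637084960938), (149.89492797851562, 32.626304626464844), 89.80939483642578)
rack ((-13.060783386230469, 0.1305694580078125), (133.62725830078125, 259.8780517578125), 0.15771156549453735)
scene0 {'flask': (array([0.6095, 0.1103]), 294), 'jar': (array([0.5912, 0.0375]), 317), 'can': (array([ 0.5727, -0.0352]), 332)}
tray 438 ((513.3123168945312, -291.86566162109375), (130.99639892578125, 131.39691162109375), 29.18549346923828) (array([ 0.51333454, -0.29155019]), np.float64(0.0636515029872126))
cradle 276 ((517.8861083984375, 295.9780578613281), (186.4829559326172, 67.31954956054688), 78.48658752441406) 
block 574 ((-5.246665954589844, -2.2140960693359375), (171.90867614746094, 49.249908447265625), 89.8306884765625)
rack ((-7.719810485839844, -2.3245697021484375), (141.89413452148438, 263.6745910644531), 0.07504268735647202)
```

Emit:
{"api": "step_arm", "payload": {
  "moves": [0.72,0.312,-0.366,-0.4,0,0.72,0.312,-0.366,-0.4,0,0.72,0.312,-0.366,-0.4,0,0.72,0.312,-0.366,-0.4,0,0.72,0.312,-0.366,-0.4,0]
}}

```text
t: 2.52
tcp_pos: [0.5725, -0.035, 0.2655]
tool_rot: [0.124, 0.992, -0.0, 0.001]
force: [0.3, -0.1, -0.4]
finger_gap: 0.72
gripper_force: 0.0
```

Emit:
{"api": "step_arm", "payload": {
  "moves": [0.72,0,0,-0.15,0,0.72,0,0,-0.3,0,0.72,0,0,-0.45,0,0.72,0,0,-0.6,0,0.72,0,0,-0.7,0,0.72,0,0,-0.7,0,0.72,0,0,-0.7,0]
}}

```text
t: 3.4
tcp_pos: [0.5731, -0.0356, 0.1255]
tool_rot: [0.124, 0.992, -0.0, 0.001]
force: [-0.0, -0.1, -0.1]
finger_gap: 0.72
gripper_force: 0.0
```

Emit:
{"api": "step_arm", "payload": {
  "moves": [0.4,0,0,0,0,0.4,0,0,0,0,0.3,0,0,0,0,0.3,0,0,0,0,0.3,0,0,0,0,0.3,0,0,0.05,0,0.3,0,0,0.25,0,0.3,0,0,0.5,0,0.3,0,0,0.7,0,0.3,0,0,0.7,0]
}}

```text
t: 4.65
tcp_pos: [0.5744, -0.0367, 0.2677]
tool_rot: [0.125, 0.992, -0.001, 0.004]
force: [-0.1, -0.3, -1.2]
finger_gap: 0.514
gripper_force: 31.1
```

```bash
python3 - <<'E'
from station import manip
from h import *
s,d=wsnap(manip); print(st(s))
cv2.imwrite('pics/w1.png',d['color'])
E
```

```text
(4.65, array([ 0.5744, -0.0367,  0.2677]), 'yaw_y', np.float64(75.67), 'gap', 0.514, 'gf', 31.056284308433533)
```

View pics/w1.png

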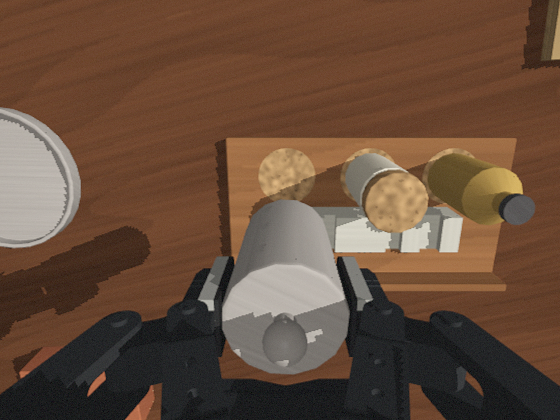

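The canister hangs upright, centred between the pads (285,290). The cleared disc is at (287,175).

Emit:
{"api": "step_arm", "payload": {
  "moves": [0.3,-0.05,-0.2,0,0,0.3,-0.1,-0.45,0,0,0.3,-0.15,-0.7,0,0,0.3,-0.2,-0.9,0,0,0.3,-0.2,-1,0,0]
}}

```text
t: 5.32
tcp_pos: [0.5312, -0.2378, 0.2619]
tool_rot: [0.126, 0.992, 0.001, -0.002]
force: [0.0, -0.3, -1.3]
finger_gap: 0.504
gripper_force: 31.2
```

Emit:
{"api": "step_arm", "payload": {
  "moves": [0.3,0,-0.2,0,0,0.3,0,-0.37,0,0,0.3,0,-0.37,-0.15,0,0.3,0,-0.37,-0.3,0,0.3,0,-0.37,-0.4,0,0.3,0,-0.37,-0.4,0,0.3,0,-0.37,-0.4,0]
}}

```text
t: 6.2
tcp_pos: [0.5332, -0.31, 0.184]
tool_rot: [0.125, 0.992, 0.0, 0.0]
force: [-0.3, -0.9, -0.9]
finger_gap: 0.51
gripper_force: 31.2
```

Emit:
{"api": "step_arm", "payload": {
  "moves": [0.3,0,0,-0.12,0,0.3,0,0,-0.22,0,0.3,0,0,-0.29,0,0.3,0,0,-0.31,0,0.3,0,0,-0.325,0,0.3,0,0,-0.325,0,0.3,0,0,-0.325,0]
}}

```text
t: 7.08
tcp_pos: [0.533, -0.3105, 0.1195]
tool_rot: [0.125, 0.992, -0.0, 0.0]
force: [-0.3, -0.1, -1.5]
finger_gap: 0.509
gripper_force: 31.2
```

Emit:
{"api": "step_arm", "payload": {
  "moves": [0.3,0,0,-0.008,0,0.3,0,0,-0.012,0,0.3,0,0,-0.012,0]
}}

```text
t: 7.45
tcp_pos: [0.5329, -0.3104, 0.1171]
tool_rot: [0.125, 0.992, -0.0, 0.0]
force: [-0.6, 1.1, 3.5]
finger_gap: 0.504
gripper_force: 31.6
```

Emit:
{"api": "step_arm", "payload": {
  "moves": [0.6,0,0,0,0,0.64,0,0,0,0,0.68,0,0,0,0,0.68,0,0,0,0,0.68,0,0,0.1,0,0.68,0,0,0.3,0,0.68,0,0,0.55,0,0.68,0,0,0.75,0,0.68,0,0,0.75,0]
}}

```text
t: 8.57
tcp_pos: [0.5344, -0.3116, 0.2721]
tool_rot: [0.125, 0.992, -0.003, 0.004]
force: [-0.5, 1.4, 0.3]
finger_gap: 0.68
gripper_force: 0.0
```

Emit:
{"api": "step_arm", "payload": {
  "moves": [0.7,0.2,1,0,0,0.7,0.2,1,0,0,0.7,0.2,1,0,0,0.7,0.2,1,0,0]
}}

```text
t: 9.07
tcp_pos: [0.5721, -0.1064, 0.2662]
tool_rot: [0.123, 0.992, 0.001, -0.001]
force: [-0.0, -1.9, 0.5]
finger_gap: 0.699
gripper_force: 0.0
```

Emit:
{"api": "step_arm", "payload": {
  "moves": [0.7,0.09,0.74,0,0,0.7,0.09,0.74,0,0,0.7,0.09,0.74,0,0,0.7,0.09,0.74,0,0,0.7,0.09,0.74,0,0]
}}

```text
t: 9.7
tcp_pos: [0.5907, 0.0365, 0.2663]
tool_rot: [0.125, 0.992, -0.0, -0.0]
force: [-0.2, 0.2, 0.9]
finger_gap: 0.698
gripper_force: 0.0
```

```bash
python3 - <<'E'
from station import manip
from h import *
s=manip.sense(); print(st(s))
d=manip.snapshot('top'); print(pots(d,{'flask':G['flask'],'jar':G['jar']}),pots(d,{'can':(.533,-.310)},.004))
F=cloud(d).reshape(-1,3);P=F[(np.hypot(F[:,0]-.533,F[:,1]+.31)<.035)&(F[:,2]>.072)];print(rect(P),P[:,2].max())
E
```

```text
(9.7, array([0.5907, 0.0365, 0.2663]), 'yaw_y', np.float64(75.61), 'gap', 0.698, 'gf', 0.0)
{'flask': (array([0.6098, 0.1114]), 89), 'jar': (array([0.5914, 0.0386]), 64)} {'can': (array([ 0.5323, -0.309 ]), 193)}
((531.965576171875, -307.904052734375), (42.75740051269531, 42.836669921875), 54.235504150390625) 0.10029872253478153
```

Emit:
{"api": "step_arm", "payload": {
  "moves": [0.7,0,0.005,-0.15,0,0.7,0,0.005,-0.3,0,0.7,0,0.005,-0.45,0,0.7,0,0.005,-0.6,0,0.7,0,0.005,-0.7,0,0.7,0,0.005,-0.704,0,0.7,0,0.005,-0.704,0]
}}

```text
t: 10.62
tcp_pos: [0.5913, 0.0377, 0.1263]
tool_rot: [0.125, 0.992, -0.0, 0.001]
force: [-0.1, -0.3, -1.1]
finger_gap: 0.696
gripper_force: 0.0
```

Emit:
{"api": "step_arm", "payload": {
  "moves": [0.4,0,0,0,0,0.4,0,0,0,0,0.3,0,0,0,0,0.3,0,0,0,0,0.3,0,0,0,0,0.3,0,0,0.05,0,0.3,0,0,0.25,0,0.3,0,0,0.5,0,0.3,0,0,0.7,0,0.3,0,0,0.7,0]
}}

```text
t: 11.88
tcp_pos: [0.5923, 0.039, 0.2695]
tool_rot: [0.125, 0.992, 0.0, 0.004]
force: [-0.1, 0.0, -1.2]
finger_gap: 0.507
gripper_force: 31.0
```

Emit:
{"api": "step_arm", "payload": {
  "moves": [0.3,-0.06,-0.2,0,0,0.3,-0.14,-0.45,0,0,0.3,-0.2,-0.7,0,0,0.3,-0.27,-0.9,0,0,0.3,-0.3,-1,0,0]
}}

```text
t: 12.5
tcp_pos: [0.529, -0.1627, 0.2641]
tool_rot: [0.126, 0.992, 0.001, -0.002]
force: [-0.0, -0.2, -1.7]
finger_gap: 0.504
gripper_force: 31.2
```

Emit:
{"api": "step_arm", "payload": {
  "moves": [0.3,-0.1,-0.25,0,0,0.3,-0.2,-0.5,0,0,0.3,-0.25,-0.68,0,0,0.3,-0.25,-0.68,-0.15,0,0.3,-0.25,-0.68,-0.3,0,0.3,-0.25,-0.68,-0.4,0,0.3,-0.25,-0.68,-0.4,0,0.3,-0.25,-0.68,-0.4,0]
}}

```text
t: 13.5
tcp_pos: [0.4808, -0.2971, 0.1856]
tool_rot: [0.125, 0.992, 0.0, -0.0]
force: [-0.4, -0.1, -1.7]
finger_gap: 0.507
gripper_force: 31.2
```

Emit:
{"api": "step_arm", "payload": {
  "moves": [0.3,0,0,-0.12,0,0.3,0,0,-0.22,0,0.3,0,0,-0.29,0,0.3,0,0,-0.31,0,0.3,0,0,-0.325,0,0.3,0,0,-0.333,0,0.3,0,0,-0.338,0,0.3,0,0,-0.338,0]
}}

```text
t: 14.5
tcp_pos: [0.481, -0.2975, 0.119]
tool_rot: [0.125, 0.992, -0.0, 0.0]
force: [-0.2, 0.4, 4.2]
finger_gap: 0.508
gripper_force: 31.3
```

Contact. Release, lift and go to the flask.

Emit:
{"api": "step_arm", "payload": {
  "moves": [0.6,0,0,0,0,0.64,0,0,0,0,0.68,0,0,0,0,0.68,0,0,0,0,0.68,0,0,0.1,0,0.68,0,0,0.3,0,0.68,0,0,0.55,0,0.68,0,0,0.75,0,0.68,0,0,0.75,0]
}}

```text
t: 15.62
tcp_pos: [0.4821, -0.2984, 0.2717]
tool_rot: [0.125, 0.992, -0.002, 0.003]
force: [-0.3, -0.4, -0.2]
finger_gap: 0.686
gripper_force: 0.0
```

Emit:
{"api": "step_arm", "payload": {
  "moves": [0.7,0.25,1,0,0,0.7,0.25,1,0,0,0.7,0.25,1,0,0,0.7,0.25,1,0,0]
}}

```text
t: 16.12
tcp_pos: [0.53, -0.0937, 0.2668]
tool_rot: [0.123, 0.992, 0.001, -0.002]
force: [-0.4, -0.1, -0.7]
finger_gap: 0.698
gripper_force: 0.0
```

Emit:
{"api": "step_arm", "payload": {
  "moves": [0.7,0.39,1,0,0,0.7,0.39,1,0,0,0.7,0.39,1,0,0,0.7,0.39,1,0,0,0.7,0.39,1,0,0]
}}

```text
t: 16.75
tcp_pos: [0.6089, 0.1041, 0.2668]
tool_rot: [0.123, 0.992, -0.0, -0.001]
force: [-0.5, 0.3, 0.2]
finger_gap: 0.704
gripper_force: 0.0
```

```bash
python3 - <<'E'
from station import manip
from h import *
s=manip.sense(); print(st(s))
d=manip.snapshot('top'); print(pots(d,{'flask':G['flask']}),pots(d,{'can':(.533,-.310),'jar':(.481,-.2975)},.004,.028))
E
```

```text
(16.75, array([0.6089, 0.1041, 0.2668]), 'yaw_y', np.float64(75.82), 'gap', 0.704, 'gf', 0.0)
{'flask': (array([0.6097, 0.1115]), 72)} {'can': (array([ 0.5324, -0.3091]), 191), 'jar': (array([ 0.4806, -0.2974]), 185)}
```

Emit:
{"api": "step_arm", "payload": {
  "moves": [0.7,0,0.03,-0.05,0,0.7,0,0.03,-0.3,0,0.7,0,0.03,-0.45,0,0.7,0,0.03,-0.6,0,0.7,0,0.03,-0.69,0,0.7,0,0.03,-0.7,0,0.7,0,0.03,-0.7,0]
}}

```text
t: 17.68
tcp_pos: [0.6092, 0.1084, 0.1287]
tool_rot: [0.125, 0.992, 0.0, 0.001]
force: [0.4, 0.1, 0.7]
finger_gap: 0.698
gripper_force: 0.0
```

Emit:
{"api": "step_arm", "payload": {
  "moves": [0.4,0,0,0,0,0.4,0,0,0,0,0.3,0,0,0,0,0.3,0,0,0,0,0.3,0,0,0,0,0.3,0,0,0.05,0,0.3,0,0,0.25,0,0.3,0,0,0.5,0,0.3,0,0,0.7,0,0.3,0,0,0.7,0]
}}

```text
t: 18.92
tcp_pos: [0.6103, 0.1087, 0.2718]
tool_rot: [0.125, 0.992, 0.0, 0.004]
force: [0.6, 0.5, -2.7]
finger_gap: 0.504
gripper_force: 31.3
```

Emit:
{"api": "step_arm", "payload": {
  "moves": [0.3,-0.05,-0.2,0,-0.04,0.3,-0.1,-0.45,0,-0.09,0.3,-0.15,-0.7,0,-0.14,0.3,-0.2,-0.9,0,-0.19,0.3,-0.2,-1,0,-0.24,0.3,-0.2,-1,0,-0.25]
}}

```text
t: 19.68
tcp_pos: [0.5677, -0.0925, 0.2663]
tool_rot: [0.496, 0.868, -0.0, -0.002]
force: [-1.1, 0.7, -2.4]
finger_gap: 0.503
gripper_force: 31.4
```

Emit:
{"api": "step_arm", "payload": {
  "moves": [0.3,-0.08,-0.2,0,-0.05,0.3,-0.16,-0.45,0,-0.1,0.3,-0.25,-0.7,0,-0.15,0.3,-0.25,-0.83,0,-0.2,0.3,-0.25,-0.83,0,-0.25,0.3,-0.25,-0.83,-0.1,-0.25,0.3,-0.25,-0.83,-0.3,-0.25,0.3,-0.25,-0.83,-0.4,-0.25,0.3,-0.25,-0.83,-0.4,-0.25]
}}

```text
t: 20.8
tcp_pos: [0.5177, -0.255, 0.1855]
tool_rot: [0.789, 0.614, -0.001, -0.003]
force: [-0.1, -0.3, -1.8]
finger_gap: 0.504
gripper_force: 31.4
```

```bash
python3 - <<'E'
from station import manip
from h import *
s,d=wsnap(manip); print(st(s),s['q'])
cv2.imwrite('pics/w2.png',d['color'])
E
```

```text
(20.8, array([ 0.5177, -0.255 ,  0.1855]), 'yaw_y', np.float64(-14.19), 'gap', 0.504, 'gf', 31.443251807404522) [-6.51335515e-01  6.25424963e-01  1.65272696e+00  4.25337276e-04
  8.70245546e-01 -4.03915530e-01]
```

View pics/w2.png

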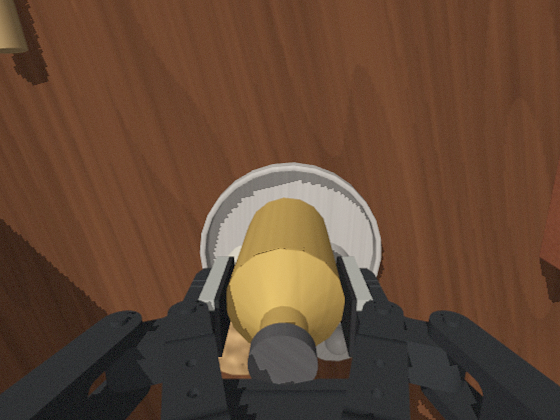

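The flask hangs upright over the free tray side (288,235). Jar lid and canister are seen lower left (237,350) and lower right (333,345), clear of the fingers.

Emit:
{"api": "step_arm", "payload": {
  "moves": [0.3,0,-0.007,-0.1,0,0.3,0,-0.007,-0.2,0,0.3,0,-0.007,-0.27,0,0.3,0,-0.007,-0.3,0,0.3,0,-0.007,-0.312,0,0.3,0,-0.007,-0.32,0,0.3,0,-0.007,-0.326,0,0.3,0,-0.007,-0.326,0]
}}

```text
t: 21.85
tcp_pos: [0.5188, -0.2588, 0.1231]
tool_rot: [0.79, 0.613, 0.0, 0.0]
force: [0.2, -0.0, -1.7]
finger_gap: 0.507
gripper_force: 31.5
```

Emit:
{"api": "step_arm", "payload": {
  "moves": [0.3,0,0,-0.007,0,0.3,0,0,-0.012,0,0.3,0,0,-0.014,0,0.3,0,0,-0.014,0]
}}

```text
t: 22.35
tcp_pos: [0.519, -0.2589, 0.1215]
tool_rot: [0.79, 0.613, 0.0, 0.0]
force: [-1.3, 1.3, 7.2]
finger_gap: 0.503
gripper_force: 32.2
```

Emit:
{"api": "step_arm", "payload": {
  "moves": [0.58,0,0,0,0,0.62,0,0,0,0,0.65,0,0,0,0,0.65,0,0,0,0,0.65,0,0,0.1,0,0.65,0,0,0.3,0,0.65,0,0,0.55,0,0.65,0,0,0.75,0,0.65,0,0,0.75,0]
}}

```text
t: 23.48
tcp_pos: [0.5202, -0.2597, 0.2737]
tool_rot: [0.79, 0.613, 0.001, 0.004]
force: [0.1, 0.0, -0.1]
finger_gap: 0.648
gripper_force: 0.0
```

Emit:
{"api": "step_arm", "payload": {
  "moves": [0.62,0.25,1,0,0,0.62,0.25,1,0,0,0.62,0.25,1,0,0,0.62,0.25,1,0,0]
}}

```text
t: 23.98
tcp_pos: [0.5681, -0.0551, 0.2686]
tool_rot: [0.789, 0.615, -0.001, -0.002]
force: [-0.1, -1.9, 0.3]
finger_gap: 0.62
gripper_force: 0.0
```

Emit:
{"api": "step_arm", "payload": {
  "moves": [0.6,0.32,0.41,-0.2,0,0.6,0.32,0.41,-0.2,0,0.6,0.32,0.41,-0.2,0,0.6,0.32,0.41,-0.2,0,0.6,0.32,0.41,-0.2,0]
}}

```text
t: 24.6
tcp_pos: [0.6322, 0.0219, 0.2303]
tool_rot: [0.79, 0.613, -0.0, 0.0]
force: [0.0, -0.2, -0.2]
finger_gap: 0.6
gripper_force: 0.0
```

```bash
python3 - <<'E'
from station import manip
from h import *
s,d=wsnap(manip); print(st(s))
cv2.imwrite('pics/w3.png',d['color']); np.savez('w3.npz',**d)
F=cloud(d).reshape(-1,3);P=F[(np.hypot(F[:,0]-.6335,F[:,1]-.0274)<.09)&(F[:,2]>.040)&(F[:,2]<.05)];print(len(P),rect(P))
d=manip.snapshot('top'); print(pots(d,{'can':(.533,-.310),'jar':(.481,-.2975),'flask':(.519,-.259)},.004,.028))
F=cloud(d).reshape(-1,3)
P=F[(np.hypot(F[:,0]-.512,F[:,1]+.289)<.09)&(F[:,2]>.05)]; print(P[:,2].max())
P=F[(np.hypot(F[:,0]-.517,F[:,1]-.297)<.12)&(F[:,2]>.010)&(F[:,2]<.022)];print('cradle',rect(P))
E
```

```text
(24.6, array([0.6322, 0.0219, 0.2303]), 'yaw_y', np.float64(-14.44), 'gap', 0.6, 'gf', 0.0)
6063 ((634.2064819335938, 26.094993591308594), (150.13168334960938, 32.03089141845703), 75.69682312011719)
{'can': (array([ 0.5324, -0.3092]), 147), 'jar': (array([ 0.4805, -0.2975]), 187), 'flask': (array([ 0.5209, -0.2577]), 159)}
0.11010928211430546
cradle ((525.2244262695312, 341.1833801269531), (95.92671966552734, 63.6221923828125), 79.32670593261719)
```

View pics/w3.png

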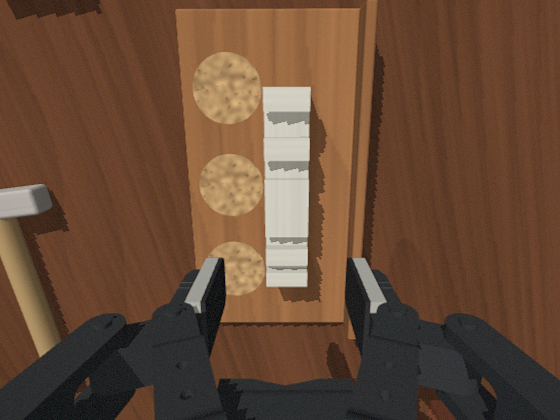

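The block lies clear at rows 88–286 around column 287, with the plain stretch at rows 180–237. The three cork discs are free at (227,88), (231,185) and (235,268).

Emit:
{"api": "step_arm", "payload": {
  "moves": [0.6,0.004,0,-0.15,0,0.6,0.004,0,-0.3,0,0.6,0.004,0,-0.45,0,0.6,0.004,0,-0.57,0,0.6,0.004,0,-0.65,0,0.6,0.004,0,-0.7,0,0.6,0.004,0,-0.7,0,0.6,0.004,0,-0.7,0],
  "grip_force": 60
}}

```text
t: 25.7
tcp_pos: [0.6341, 0.0232, 0.091]
tool_rot: [0.79, 0.613, 0.001, 0.001]
force: [-0.6, 0.0, -0.3]
finger_gap: 0.6
gripper_force: 0.0
```

Emit:
{"api": "step_arm", "payload": {
  "moves": [0.4,0,0,0,0,0.3,0,0,0,0,0.2,0,0,0,0,0.2,0,0,0,0,0.2,0,0,0,0,0.2,0,0,0,0,0.2,0,0,0.05,0,0.2,0,0,0.15,0,0.2,0,0,0.35,0,0.2,0,0,0.5,0,0.2,0,0,0.5,0]
}}

```text
t: 27.08
tcp_pos: [0.6352, 0.0231, 0.1935]
tool_rot: [0.79, 0.613, 0.002, 0.003]
force: [-0.1, 0.0, -5.0]
finger_gap: 0.362
gripper_force: 62.8
```

```bash
python3 - <<'E'
from station import manip
from h import *
s,d=wsnap(manip); print(st(s))
cv2.imwrite('pics/w4.png',d['color'])
F=cloud(d).reshape(-1,3);P=F[(np.hypot(F[:,0]-.6335,F[:,1]-.0274)<.085)&(F[:,2]>.1)&(F[:,2]<.16)];print(len(P),rect(P))
z=P[:,2];print(np.percentile(z,[1,20,50,80,99]))
E
```

```text
(27.075, array([0.6352, 0.0231, 0.1935]), 'yaw_y', np.float64(-14.34), 'gap', 0.362, 'gf', 62.759122252464294)
30937 ((640.0426025390625, 41.16625213623047), (119.1574935913086, 58.640045166015625), 75.49405670166016)
[0.1313812  0.13718897 0.14446979 0.14525149 0.15789182]
```

View pics/w4.png

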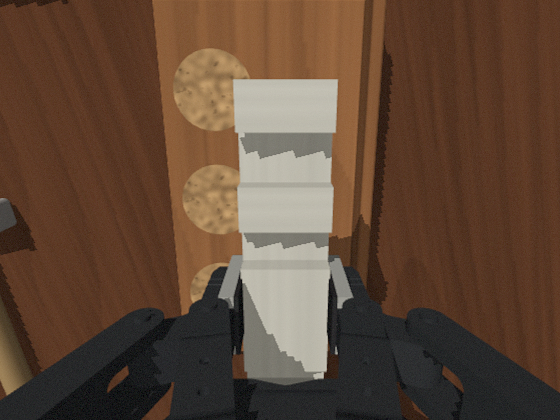

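The block hangs level, gripped on its plain middle (285,320).

Emit:
{"api": "step_arm", "payload": {
  "moves": [0.2,-0.1,0.2,0,0,0.2,-0.2,0.45,0,0,0.2,-0.3,0.7,0,0.01,0.2,-0.4,0.9,0,0.0175,0.2,-0.4,1,0,0.0175]
}}

```text
t: 27.75
tcp_pos: [0.5499, 0.2252, 0.188]
tool_rot: [0.772, 0.636, -0.003, -0.002]
force: [0.1, -0.7, -4.7]
finger_gap: 0.366
gripper_force: 62.5
```

Emit:
{"api": "step_arm", "payload": {
  "moves": [0.2,-0.1,0.18,0,0,0.2,-0.195,0.3,0,0,0.2,-0.195,0.36,0,0,0.2,-0.195,0.36,0,0,0.2,-0.195,0.36,0,0,0.2,-0.195,0.36,0,0]
}}

```text
t: 28.5
tcp_pos: [0.5153, 0.2943, 0.19]
tool_rot: [0.773, 0.634, -0.0, 0.0]
force: [-0.0, -0.2, -4.2]
finger_gap: 0.362
gripper_force: 62.6
```

```bash
python3 - <<'E'
from station import manip
from h import *
s,d=wsnap(manip); print(st(s))
cv2.imwrite('pics/w5.png',d['color']); np.savez('w5.npz',**d)
F=cloud(d).reshape(-1,3)
a=np.radians(78.85);e1=np.array([np.sin(a),-np.cos(a)]);e2=np.array([np.cos(a),np.sin(a)])
L=np.c_[(F[:,:2]-[.5157,.2975])@e1,(F[:,:2]-[.5157,.2975])@e2,F[:,2]]*1000
for nm,lo,hi in (('cradle',10,18),('block',105,122)):
    P=L[(abs(L[:,0])<40)&(abs(L[:,1])<100)&(L[:,2]>lo)&(L[:,2]<hi)]; print(nm,len(P),P.min(0),P.max(0)); 
    if len(P): print(cv2.minAreaRect(P[:,:2].astype(np.float32)))
P=L[(abs(L[:,0])<24)&(L[:,1]>40)&(L[:,1]<100)&(L[:,2]>60)]; print('blk',len(P),P.max(0),np.median(P[:,2]),cv2.minAreaRect(P[:,:2].astype(np.float32)))
E
```

```text
(28.5, array([0.5153, 0.2943, 0.19  ]), 'yaw_y', np.float64(-11.28), 'gap', 0.362, 'gf', 62.57451742887497)
cradle 1471 [-31.4497837  -41.24654408  10.01804985] [32.67012372 90.70393357 15.21339627]
((0.432708740234375, 24.760845184326172), (131.82247924804688, 64.1072006225586), 89.82759857177734)
block 32 [-21.9904763    6.56910379 119.72797875] [ 21.55414737   7.58732984 121.98644953]
((-0.21731185913085938, 7.022498607635498), (43.545719146728516, 1.0158898830413818), 0.14970353245735168)
blk 10786 [ 16.15911116  74.98069742 143.56732602] 140.33964213942602 ((0.04154014587402344, 57.47254943847656), (34.98468780517578, 32.19925308227539), 89.91722869873047)
```

View pics/w5.png

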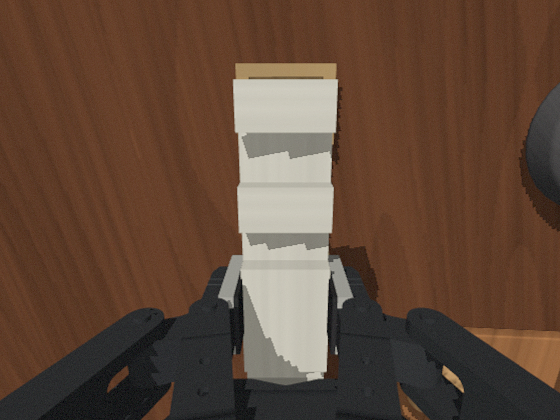

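The block is in line over the cradle, with the cradle's far end showing at row 70 and the block end at row 80. Offsets are under 1 mm.

Emit:
{"api": "step_arm", "payload": {
  "moves": [0.2,0.002,0,-0.1,0,0.2,0.002,0,-0.2,0,0.2,0.002,0,-0.3,0,0.2,0.002,0,-0.4,0,0.2,0.002,0,-0.45,0,0.2,0.002,0,-0.48,0,0.2,0.002,0,-0.5,0,0.2,0.002,0,-0.51,0,0.2,0.002,0,-0.515,0,0.2,0.002,0,-0.515,0]
}}

```text
t: 29.8
tcp_pos: [0.5151, 0.2954, 0.0874]
tool_rot: [0.773, 0.635, 0.0, 0.0]
force: [0.2, -0.5, -5.6]
finger_gap: 0.362
gripper_force: 62.4
```

Emit:
{"api": "step_arm", "payload": {
  "moves": [0.2,0,0,-0.006,0,0.2,0,0,-0.012,0,0.2,0,0,-0.014,0,0.2,0,0,-0.014,0]
}}

```text
t: 30.3
tcp_pos: [0.515, 0.2954, 0.0852]
tool_rot: [0.773, 0.635, 0.0, 0.0]
force: [-2.0, -0.7, 5.6]
finger_gap: 0.362
gripper_force: 63.8
```

Emit:
{"api": "step_arm", "payload": {
  "moves": [0.45,0,0,0,0,0.5,0,0,0,0,0.52,0,0,0,0,0.52,0,0,0,0,0.52,0,0,0.1,0,0.52,0,0,0.3,0,0.6,0,0,0.6,0,0.65,0,0,0.9,0,0.65,0,0,0.9,0],
  "grip_force": 30
}}

```text
t: 31.42
tcp_pos: [0.5176, 0.2964, 0.2715]
tool_rot: [0.773, 0.635, 0.007, 0.002]
force: [0.7, -0.6, -0.7]
finger_gap: 0.651
gripper_force: 0.0
```

```bash
python3 - <<'E'
from station import manip
from h import *
s,d=wsnap(manip); print(st(s))
F=cloud(d).reshape(-1,3)
a=np.radians(78.85);e1=np.array([np.sin(a),-np.cos(a)]);e2=np.array([np.cos(a),np.sin(a)])
L=np.c_[(F[:,:2]-[.5157,.2975])@e1,(F[:,:2]-[.5157,.2975])@e2,F[:,2]]*1000
for nm,lo,hi in (('cradle',11,17),('block',34,45)):
    P=L[(abs(L[:,0])<40)&(abs(L[:,1])<100)&(L[:,2]>lo)&(L[:,2]<hi)]; print(nm,len(P),P.min(0),P.max(0),np.median(P[:,2])); 
    print(cv2.minAreaRect(P[:,:2].astype(np.float32)))
P=P[P[:,2]>35]
print(np.linalg.lstsq(np.c_[P[:,:2],np.ones(len(P))],P[:,2],rcond=None)[0])
E
```

```text
(31.425, array([0.5176, 0.2964, 0.2715]), 'yaw_y', np.float64(-11.18), 'gap', 0.651, 'gf', 0.0)
cradle 2725 [-31.37938069 -91.76636636  11.00055856] [32.84567634 90.24490348 15.01070671] 12.555407271918446
((0.6730384826660156, -0.7540359497070312), (182.024169921875, 64.20445251464844), 89.94647979736328)
block 4409 [-16.21998266 -73.6426889   34.00449221] [15.90956358 75.92966371 39.44755874] 36.57061296277448
((-0.14103412628173828, 1.1492538452148438), (149.5706787109375, 32.105838775634766), 89.97285461425781)
[3.66663919e-04 8.42331534e-05 3.65814421e+01]
```

Emit:
{"api": "step_arm", "payload": {
  "moves": [0.65,0.02,-1,0,-0.0175,0.65,0.02,-1,0,-0.0175,0.65,0.02,-1,0,-0.0175,0.65,0.02,-1,0,-0.0175]
}}

```text
t: 31.98
tcp_pos: [0.518, 0.0921, 0.2633]
tool_rot: [0.791, 0.611, -0.001, -0.001]
force: [0.5, -0.3, 0.2]
finger_gap: 0.65
gripper_force: 0.0
```

Emit:
{"api": "step_arm", "payload": {
  "moves": [0.65,0,-1,0,0,0.65,0,-1,0,0,0.65,0,-1,0,0,0.65,0,-1,0,0]
}}

```text
t: 32.48
tcp_pos: [0.519, -0.1073, 0.2636]
tool_rot: [0.791, 0.612, -0.0, -0.0]
force: [0.3, 0.7, 0.3]
finger_gap: 0.651
gripper_force: 0.0
```

Emit:
{"api": "step_arm", "payload": {
  "moves": [0.65,0,-0.77,-0.1,0,0.65,0,-0.77,-0.1,0,0.65,0,-0.77,-0.1,0,0.65,0,-0.77,-0.1,0,0.65,0,-0.77,-0.1,0,0.65,0,-0.77,-0.1,0]
}}

```text
t: 33.22
tcp_pos: [0.519, -0.2565, 0.2443]
tool_rot: [0.789, 0.614, 0.0, -0.001]
force: [-0.0, -0.2, 0.1]
finger_gap: 0.653
gripper_force: 0.0
```

```bash
python3 - <<'E'
from station import manip
from h import *
s,d=wsnap(manip); print(st(s)); cv2.imwrite('pics/w6.png',d['color'])
print(pots(d,{'can':(.532,-.310),'jar':(.480,-.2985),'flask':(.520,-.2587)},.004,.028))
E
```

```text
(33.225, array([ 0.519 , -0.2565,  0.2443]), 'yaw_y', np.float64(-14.2), 'gap', 0.653, 'gf', 0.0)
{'can': (array([ 0.5318, -0.3104]), 850), 'jar': (array([ 0.4799, -0.2987]), 1042), 'flask': (array([ 0.5203, -0.2591]), 614)}
```

View pics/w6.png

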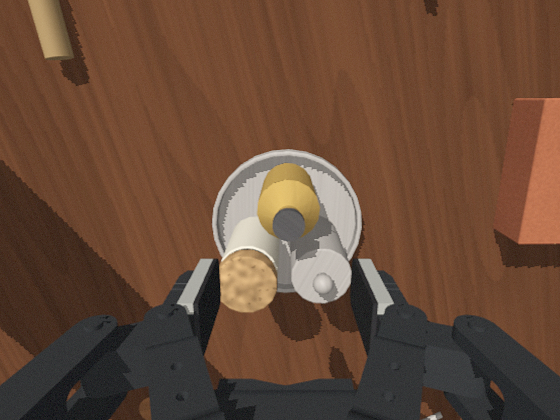

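All three pots stand in the tray: flask (288,210), jar (248,280), canister (322,275).

Emit:
{"api": "step_arm", "payload": {
  "moves": [0.65,0.004,-0.008,-0.12,0,0.65,0.004,-0.008,-0.25,0,0.65,0.004,-0.008,-0.38,0,0.65,0.004,-0.008,-0.5,0,0.65,0.004,-0.008,-0.58,0,0.65,0.004,-0.008,-0.61,0,0.65,0.004,-0.008,-0.61,0]
}}

```text
t: 34.15
tcp_pos: [0.5199, -0.2601, 0.1224]
tool_rot: [0.79, 0.613, 0.0, 0.0]
force: [-0.1, 0.5, -1.0]
finger_gap: 0.647
gripper_force: 0.0
```

Emit:
{"api": "step_arm", "payload": {
  "moves": [0.4,0,0,0,0,0.4,0,0,0,0,0.3,0,0,0,0,0.3,0,0,0,0,0.3,0,0,0,0,0.3,0,0,0.05,0,0.3,0,0,0.25,0,0.3,0,0,0.5,0,0.3,0,0,0.7,0,0.3,0,0,0.7,0]
}}

```text
t: 35.4
tcp_pos: [0.5211, -0.2613, 0.2659]
tool_rot: [0.79, 0.613, 0.001, 0.004]
force: [-0.0, -0.3, -2.2]
finger_gap: 0.506
gripper_force: 31.4
```

Emit:
{"api": "step_arm", "payload": {
  "moves": [0.3,0.05,0.2,0,0,0.3,0.1,0.45,0,0,0.3,0.15,0.7,0,0,0.3,0.2,0.9,0,0,0.3,0.2,1,0,0]
}}

```text
t: 36.02
tcp_pos: [0.559, -0.058, 0.2606]
tool_rot: [0.789, 0.614, -0.001, -0.001]
force: [1.3, 0.9, -2.7]
finger_gap: 0.503
gripper_force: 31.4
```

Emit:
{"api": "step_arm", "payload": {
  "moves": [0.3,0.1,0.25,0,0,0.3,0.2,0.5,0,0,0.3,0.245,0.75,0,0,0.3,0.245,0.85,0,0,0.3,0.245,0.85,-0.15,0,0.3,0.245,0.85,-0.3,0,0.3,0.245,0.85,-0.4,0,0.3,0.245,0.85,-0.4,0,0.3,0.245,0.85,-0.4,0]
}}

```text
t: 37.15
tcp_pos: [0.609, 0.109, 0.1826]
tool_rot: [0.79, 0.613, 0.0, 0.0]
force: [0.7, 0.0, -1.4]
finger_gap: 0.498
gripper_force: 31.3
```

Emit:
{"api": "step_arm", "payload": {
  "moves": [0.3,0,0,-0.1,0,0.3,0,0,-0.18,0,0.3,0,0,-0.22,0,0.3,0,0,-0.24,0,0.3,0,0,-0.25,0,0.3,0,0,-0.257,0,0.3,0,0,-0.262,0,0.3,0,0,-0.262,0]
}}

```text
t: 38.15
tcp_pos: [0.609, 0.1098, 0.1312]
tool_rot: [0.79, 0.613, 0.0, 0.0]
force: [-2.8, -0.0, 5.0]
finger_gap: 0.509
gripper_force: 31.9
```

Emit:
{"api": "step_arm", "payload": {
  "moves": [0.58,0,0,0,0,0.62,0,0,0,0,0.66,0,0,0,0,0.66,0,0,0,0,0.66,0,0,0.1,0,0.66,0,0,0.3,0,0.66,0,0,0.55,0,0.66,0,0,0.7,0,0.66,0,0,0.7,0]
}}

```text
t: 39.28
tcp_pos: [0.6102, 0.1098, 0.2729]
tool_rot: [0.79, 0.613, 0.003, 0.002]
force: [0.3, -0.2, -0.2]
finger_gap: 0.662
gripper_force: 0.0
```

Emit:
{"api": "step_arm", "payload": {
  "moves": [0.7,-0.3,-1,0,0.25,0.7,-0.3,-1,0,0.25,0.7,-0.3,-1,0,0.25,0.7,-0.3,-1,0,0.25,0.7,-0.3,-1,0,0.25]
}}

```text
t: 39.9
tcp_pos: [0.5473, -0.0927, 0.2682]
tool_rot: [0.496, 0.869, -0.0, -0.002]
force: [0.3, -0.1, -0.6]
finger_gap: 0.7
gripper_force: 0.0
```

Emit:
{"api": "step_arm", "payload": {
  "moves": [0.7,-0.345,-1,-0.1,0.25,0.7,-0.345,-1,-0.1,0.25,0.7,-0.345,-1,-0.1,0.25,0.7,-0.345,-1,-0.1,0.25,0.7,-0.345,-1,-0.1,0.25,0.7,-0.345,-1,-0.1,0.25]
}}

```text
t: 40.65
tcp_pos: [0.4788, -0.2903, 0.2483]
tool_rot: [0.126, 0.992, 0.001, -0.001]
force: [-0.9, 0.6, -0.3]
finger_gap: 0.695
gripper_force: 0.0
```

```bash
python3 - <<'E'
from station import manip
from h import *
s,d=wsnap(manip); print(st(s))
print(pots(d,{'can':(.532,-.310),'jar':(.480,-.2985)},.004,.028))
d=manip.snapshot('top'); print(pots(d,{'flask':G['flask']}))
E
```

```text
(40.65, array([ 0.4788, -0.2903,  0.2483]), 'yaw_y', np.float64(75.52), 'gap', 0.695, 'gf', 0.0)
{'can': (array([ 0.5317, -0.3098]), 479), 'jar': (array([ 0.4799, -0.2982]), 605)}
{'flask': (array([0.6098, 0.1132]), 103)}
```

Emit:
{"api": "step_arm", "payload": {
  "moves": [0.7,0.004,-0.036,-0.05,0,0.7,0.004,-0.036,-0.25,0,0.7,0.004,-0.036,-0.38,0,0.7,0.004,-0.036,-0.5,0,0.7,0.004,-0.036,-0.59,0,0.7,0.004,-0.036,-0.64,0,0.7,0.004,-0.036,-0.64,0]
}}

```text
t: 41.62
tcp_pos: [0.4805, -0.2973, 0.1214]
tool_rot: [0.125, 0.992, 0.0, -0.0]
force: [-0.1, 0.5, 0.2]
finger_gap: 0.702
gripper_force: 0.0
```

Emit:
{"api": "step_arm", "payload": {
  "moves": [0.4,0,0,0,0,0.4,0,0,0,0,0.3,0,0,0,0,0.3,0,0,0,0,0.3,0,0,0,0,0.3,0,0,0.05,0,0.3,0,0,0.25,0,0.3,0,0,0.5,0,0.3,0,0,0.7,0,0.3,0,0,0.7,0]
}}

```text
t: 42.88
tcp_pos: [0.4817, -0.2984, 0.2654]
tool_rot: [0.125, 0.992, -0.002, 0.003]
force: [-0.0, 0.1, -0.9]
finger_gap: 0.509
gripper_force: 31.1
```

Emit:
{"api": "step_arm", "payload": {
  "moves": [0.3,0.06,0.2,0,0,0.3,0.14,0.45,0,0,0.3,0.2,0.7,0,0,0.3,0.27,0.9,0,0,0.3,0.3,1,0,0]
}}

```text
t: 43.5
tcp_pos: [0.5398, -0.0947, 0.2603]
tool_rot: [0.124, 0.992, 0.001, -0.002]
force: [-0.4, 0.4, -0.4]
finger_gap: 0.508
gripper_force: 31.2
```

Emit:
{"api": "step_arm", "payload": {
  "moves": [0.3,0.1,0.2,0,0,0.3,0.2,0.4,0,0,0.3,0.25,0.6,0,0,0.3,0.25,0.675,0,0,0.3,0.25,0.675,-0.15,0,0.3,0.25,0.675,-0.3,0,0.3,0.25,0.675,-0.4,0,0.3,0.25,0.675,-0.4,0,0.3,0.25,0.675,-0.4,0]
}}

```text
t: 44.62
tcp_pos: [0.5905, 0.037, 0.1821]
tool_rot: [0.125, 0.992, -0.0, -0.0]
force: [0.3, 0.1, -0.7]
finger_gap: 0.508
gripper_force: 31.2
```

Emit:
{"api": "step_arm", "payload": {
  "moves": [0.3,0,0,-0.1,0,0.3,0,0,-0.18,0,0.3,0,0,-0.22,0,0.3,0,0,-0.24,0,0.3,0,0,-0.25,0,0.3,0,0,-0.259,0,0.3,0,0,-0.265,0,0.3,0,0,-0.265,0]
}}

```text
t: 45.62
tcp_pos: [0.5909, 0.0375, 0.1306]
tool_rot: [0.125, 0.992, -0.0, 0.001]
force: [-1.6, -0.2, 7.8]
finger_gap: 0.507
gripper_force: 31.9
```

Emit:
{"api": "step_arm", "payload": {
  "moves": [0.58,0,0,0,0,0.62,0,0,0,0,0.66,0,0,0,0,0.66,0,0,0,0,0.66,0,0,0.1,0,0.66,0,0,0.3,0,0.66,0,0,0.55,0,0.66,0,0,0.7,0,0.66,0,0,0.7,0]
}}

```text
t: 46.75
tcp_pos: [0.5919, 0.0374, 0.2717]
tool_rot: [0.125, 0.992, -0.0, 0.003]
force: [-0.4, -0.4, -0.2]
finger_gap: 0.663
gripper_force: 0.0
```

Emit:
{"api": "step_arm", "payload": {
  "moves": [0.7,-0.15,-1,0,0,0.7,-0.15,-1,0,0,0.7,-0.15,-1,0,0,0.7,-0.15,-1,0,0]
}}

```text
t: 47.25
tcp_pos: [0.5595, -0.1659, 0.2672]
tool_rot: [0.127, 0.992, 0.0, -0.001]
force: [0.2, 0.9, 0.1]
finger_gap: 0.703
gripper_force: 0.0
```

Emit:
{"api": "step_arm", "payload": {
  "moves": [0.7,-0.145,-0.735,-0.1,0,0.7,-0.145,-0.735,-0.1,0,0.7,-0.145,-0.735,-0.1,0,0.7,-0.145,-0.735,-0.1,0,0.7,-0.145,-0.735,-0.1,0,0.7,-0.145,-0.735,-0.1,0]
}}

```text
t: 48.0
tcp_pos: [0.5319, -0.3076, 0.2488]
tool_rot: [0.124, 0.992, 0.0, -0.0]
force: [-0.8, 0.0, -0.1]
finger_gap: 0.702
gripper_force: 0.0
```

```bash
python3 - <<'E'
from station import manip
from h import *
s,d=wsnap(manip); print(st(s))
print(pots(d,{'can':(.532,-.310)},.004,.028))
d=manip.snapshot('top'); print(pots(d,{'flask':G['flask'],'jar':G['jar']}))
E
```

```text
(48.0, array([ 0.5319, -0.3076,  0.2488]), 'yaw_y', np.float64(75.78), 'gap', 0.702, 'gf', 0.0)
{'can': (array([ 0.5317, -0.3098]), 566)}
{'flask': (array([0.6098, 0.1133]), 98), 'jar': (array([0.5907, 0.0384]), 64)}
```

Emit:
{"api": "step_arm", "payload": {
  "moves": [0.7,0,-0.007,-0.12,0,0.7,0,-0.007,-0.25,0,0.7,0,-0.007,-0.38,0,0.7,0,-0.007,-0.5,0,0.7,0,-0.007,-0.59,0,0.7,0,-0.007,-0.64,0,0.7,0,-0.007,-0.645,0]
}}

```text
t: 48.98
tcp_pos: [0.5315, -0.3106, 0.1195]
tool_rot: [0.125, 0.992, 0.0, -0.0]
force: [0.7, -0.8, -0.1]
finger_gap: 0.703
gripper_force: 0.0
```

Emit:
{"api": "step_arm", "payload": {
  "moves": [0.4,0,0,0,0,0.4,0,0,0,0,0.3,0,0,0,0,0.3,0,0,0,0,0.3,0,0,0,0,0.3,0,0,0.05,0,0.3,0,0,0.25,0,0.3,0,0,0.5,0,0.3,0,0,0.7,0,0.3,0,0,0.7,0]
}}

```text
t: 50.22
tcp_pos: [0.5328, -0.312, 0.2639]
tool_rot: [0.125, 0.992, -0.002, 0.003]
force: [0.9, 0.6, -1.8]
finger_gap: 0.503
gripper_force: 31.3
```

Emit:
{"api": "step_arm", "payload": {
  "moves": [0.3,0.05,0.2,0,0,0.3,0.1,0.45,0,0,0.3,0.15,0.7,0,0,0.3,0.2,0.9,0,0,0.3,0.2,1,0,0]
}}

```text
t: 50.85
tcp_pos: [0.5709, -0.1086, 0.2585]
tool_rot: [0.124, 0.992, 0.0, -0.002]
force: [-0.2, -0.5, -0.9]
finger_gap: 0.504
gripper_force: 31.3
```

Emit:
{"api": "step_arm", "payload": {
  "moves": [0.3,0,0.2,0,0,0.3,0,0.37,0,0,0.3,0,0.37,-0.1,0,0.3,0,0.37,-0.3,0,0.3,0,0.37,-0.4,0,0.3,0,0.37,-0.4,0,0.3,0,0.37,-0.4,0]
}}

```text
t: 51.72
tcp_pos: [0.5718, -0.0375, 0.1802]
tool_rot: [0.125, 0.992, -0.0, 0.0]
force: [0.1, 0.3, -1.6]
finger_gap: 0.503
gripper_force: 31.3
```

Emit:
{"api": "step_arm", "payload": {
  "moves": [0.3,0,0.006,-0.1,0,0.3,0,0.006,-0.18,0,0.3,0,0.006,-0.22,0,0.3,0,0.006,-0.24,0,0.3,0,0.006,-0.25,0,0.3,0,0.006,-0.259,0,0.3,0,0.006,-0.264,0,0.3,0,0.006,-0.264,0]
}}

```text
t: 52.72
tcp_pos: [0.572, -0.0357, 0.1286]
tool_rot: [0.125, 0.992, -0.0, 0.001]
force: [-1.4, 0.5, 5.8]
finger_gap: 0.51
gripper_force: 31.6
```

Emit:
{"api": "step_arm", "payload": {
  "moves": [0.58,0,0,0,0,0.62,0,0,0,0,0.66,0,0,0,0,0.66,0,0,0,0,0.66,0,0,0.1,0,0.66,0,0,0.3,0,0.66,0,0,0.55,0,0.66,0,0,0.8,0,0.66,0,0,0.8,0,0.66,0,0,0.8,0,0.66,0,0,0.8,0]
}}

```text
t: 54.1
tcp_pos: [0.5706, -0.0355, 0.2853]
tool_rot: [0.125, 0.992, 0.0, -0.002]
force: [-1.3, -0.6, 0.1]
finger_gap: 0.66
gripper_force: 0.0
```

Emit:
{"api": "step_arm", "payload": {
  "moves": [0.66,-0.35,0.1,0.2,0,0.66,-0.35,0.1,0.2,0,0.66,-0.35,0.1,0.2,0,0.66,-0.35,0.1,0.2,0,0.66,-0.35,0.1,0.2,0,0.66,-0.35,0.1,0.2,0]
}}

```text
t: 54.85
tcp_pos: [0.5021, -0.0159, 0.3266]
tool_rot: [0.125, 0.992, 0.0, -0.0]
force: [0.1, 1.0, -0.4]
finger_gap: 0.663
gripper_force: 0.0
```

```bash
python3 - <<'E'
from station import manip
from h import *
s,w=wsnap(manip); print(st(s)); print('now w',pots(w,G))
w0=dict(np.load('w0.npz')); print('start w',pots(w0,G))
d=manip.snapshot('scene'); print(pots(d,G)); cv2.imwrite('pics/end.png',d['color'])
F=cloud(manip.snapshot('top')).reshape(-1,3)
P=F[(np.hypot(F[:,0]-.5165,F[:,1]-.298)<.09)&(F[:,2]>.034)];print('block',rect(P),P[:,2].max())
E
```

```text
(54.85, array([ 0.5021, -0.0159,  0.3266]), 'yaw_y', np.float64(75.65), 'gap', 0.663, 'gf', 0.0)
now w {'flask': (array([0.609 , 0.1123]), 1002), 'jar': (array([0.5899, 0.0375]), 755), 'can': (array([ 0.5716, -0.0346]), 660)}
start w {'flask': (array([0.609 , 0.1104]), 722), 'jar': (array([0.5905, 0.0376]), 597), 'can': (array([ 0.5718, -0.0352]), 638)}
{'flask': (array([0.61  , 0.1118]), 299), 'jar': (array([0.5906, 0.0372]), 315), 'can': (array([ 0.5724, -0.0346]), 333)}
block ((516.0047607421875, 300.014892578125), (151.68052673339844, 31.903411865234375), 78.84405517578125) 0.04299577079721726
```

View pics/end.png

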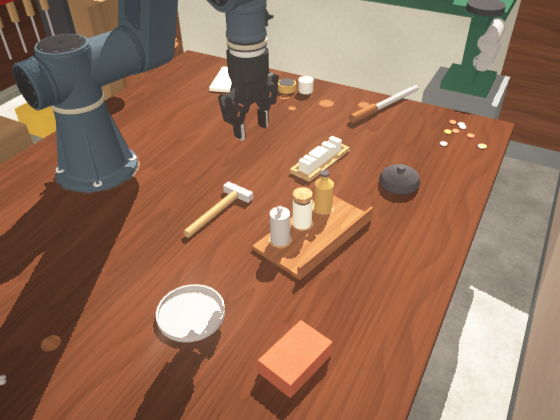

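The pots stand on their original discs (280,228), (303,208), (324,193). The block lies in the cradle at (320,158), and the dome, brick and hammer have not moved.

```bash
python3 -c "
from station import manip
print(manip.sign_off())"
```

```text
the job is handed in; nothing more can be done
None
```

The job is handed in: the block lies flat in the cradle about 2 mm from centre, each pot stands upright on its own disc within about 2 mm of its start, and the dome, brick and hammer look unmoved (the hand-in gave no verdict).

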